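# Right the fallen glue bottle and fetch the glue pail

## Robot

A 7-joint arm with a two-finger parallel gripper is mounted at the origin on the work surface. World frame = base frame: x ahead of the robot, y to its left, z up, the work surface at z = 0. Lengths are in m, angles in rad, forces in N, time in s.
With the tool pointing down it reaches from about 0.35 to 0.9 m from the base axis. Payload 8.1 kg.
Tool frame: the origin (TCP) lies on the centre line of the jaws, within the pads' length; the fingertips stand 19 mm ahead of it and the grasp point (between the pads) is the TCP; z points along the fingers, y is the direction in which the jaws open and shut (so a half turn about z gives the same grasp; the last joint's range is limited). The gripper opens to 92 mm and grips with 3 to 60 N. Pads are 19 mm wide; open, the fingers measure 130 mm over their backs; the gripper's body (75 mm by 190 mm) begins 47 mm behind the grasp point.
Start: joints at [-0.103, 0.434, 0.025, 1.573, -0.012, 1.134, -0.075], TCP at [0.625, -0, 0.246] pointing down, gripper open.
Joint ranges: [-2.62, 2.62], [-0.44, 2.09], [-1.27, 1.32], [0.08, 2.57], [-1.32, 4.46], [0.12, 2], [-2.74, 2.74]. Speed limits (rad/s): [2.22, 2.22, 3.01, 3.01, 3.14, 3.14, 3.14].

## Interface

Orientations are given as a rotation vector (axis times angle).
In Python, from cell import monitor, imaging, workorder, outline_of gives the robot as it stands.
- The arm moves only by the tool move_arm, never from a script. Its argument "series" is a list of rows, each a list of 6 numbers: the shift along the world's x, y, z in cm, then the turn, a rotation vector about the world's x, y, z in degrees. A call has 1 to 8 rows; each row shifts and turns the commanded pose from where the row before left it; what a row does not reach is not made up. A row lasts 1/10 s, in which the tool goes at most 50 mm and 8.59 degrees, less where a joint would pass 70% of its speed; a pose out of reach is approached as far as the arm can. A call with a gripper value outside its range is refused whole. "grip" is the opening, from 0 (shut) to 1 (fully open), set as the call begins (left out, the last holds). The fingers move at their own pace and stop on an object; "force" is the grip in N (left out, the last holds). Time passes only in rows, so rows that do not move let the fingers close. It gives the time, the measured TCP pose, the force and the opening at its end, in the units of the state.
- monitor.observe(): the state, without advancing time (a new reading comes with each control period).
- imaging.get_image(name): name is "scene" or "side" or "wrist"; returns a dict with "color" (400x640x3 uint8, red, green, blue), "fx", "fy", "cx", "cy" (pixels), "dist_coeffs" ([k1, k2, p1, p2, k3] as OpenCV has them; the pictures are not rectified), "rvec" (rotation vector, rad) and "tvec" (3), from world to camera coordinates, as OpenCV has them; the wrist camera has in their place "mount" (4x4, takes a point from camera to tool coordinates, whose origin is the TCP and whose axes are the flange's). Camera axes: x right, y down, z forward; pixel columns grow to the right and rows downward; lengths in m; the calibration is good to about 2 mm. A picture is of the moment at which its call begins: read the wrist's pose just before it. There is no depth.
- workorder.sign_off(): hands the job in, once; it reports no verdict.
Trained networks look in the newest picture that a camera, given by its name, has taken for a name from the list of things; names that differ only in an ending like _2 or _b are one class to them, and where a whole thing is asked for, a point or a joint stands for the part that bears it (a point fixed in the world has none). Each returns a list of dicts, best first, with "p" (0 to 1); they miss things now and then, are a little off and sometimes report something else, mostly with a low value. They report only what shows in the picture. A call takes as long as a camera call. They do not tell look-alikes from the thing itself.
- outline_of(camera, thing): "mask" (400x640 bool, what is visible of it) and "rect" ([left, top, width, height] in pixels, round what is visible of it).
The state is a dict: "clock": time; "joints": joint angles; "dq": joint speeds; "joint_efforts": joint torques, N m; "position": TCP position; "ee_rot": TCP orientation; "force": force on the tool from outside, world axes, zero at the start; "ft_torque": the same for the moment, N m; "width": opening from 0.0 (shut) to 1.0 (fully open).
Only numpy, scipy, OpenCV 4.12 (cv2) and the standard library are available. Lean on these libraries where they do the work, as an engineer would, in place of code of your own. Each camera call takes 0.05 s, during which the arm holds its last target. There are 200 camera calls.

## Task

Get the gluing place ready: first stand the fallen glue bottle upright in the shallow metal tray and let go of it, then lift the little pail off its hook and stand it upright in the tray too. Set both down on the tray's floor gently, without dropping them, and leave the weights and all the other things on the bench where they are.

Things in the scene. Friction and masses are not known exactly. Their poses are not given: they have to be found in the camera images.
- bottle: Fallen white glue bottle: flat-sided body 42 mm (x) by 52 mm (y), 110 mm tall, shoulder to 122 mm, pointed grey nozzle (26 mm wide at its foot) to 170 mm; about 0.25 kg. Origin: centre of its underside; z along its axis to the nozzle, It starts aslant: base edge on the bench, +x side down on the green weight's near top edge, nozzle about 28 degrees above level and away from the robot.
- tray: Shallow open aluminium tray, fixed to the bench, 190 mm (x) by 270 mm (y), with a 4 mm thick floor and walls 4 mm thick that rise to 12 mm. Origin: centre of its underside; z up. Bottle and pail fit side by side along y.
- stand: Fixed dark steel hook stand: foot 100 mm wide, 12 mm thick; post 16 mm thick, 185 mm tall; hook of 8 mm round bar, centre line 165 mm up, runs from the post along the stand's own -x (roughly towards the robot), bends up over its last 22 mm; tip 104 mm from the post's axis, its top 191 mm up. Origin: centre of the foot's underside; z up.
- pail: Small steel pail, 84 mm wide at the rim, 66 mm at the base, 75 mm tall, wall 3 mm; about 0.18 kg. Rigid handle of 8 mm round bar in its y-z plane: top bar level along y from -36 to +36 mm, 130 mm above the underside. Origin: centre of its underside; z up. Starts hanging upright by the bar's middle on the hook, 65 mm from the post's axis, underside 43 mm up; must rise 30 mm to pass the hook's tip.
- weight: Green wrapped brick used as a gluing weight, 90 mm (x) by 180 mm (y) by 45 mm, 1.6 kg, lying flat; the bottle leans on its near (-x) top edge. Origin: centre of its underside; z up. To be left in place.
- spray: Spray bottle, 72 mm wide, 204 mm tall, standing beyond the tray; origin: centre of its underside. To be left alone.
- jar: Glass jar with steel cap, 70 mm wide, 100 mm tall, standing beyond the tray; origin: centre of its underside. To be left alone.
- block: Cork sanding block 50 x 90 x 30 mm lying just beyond the tray; origin: centre of its underside. To be left alone.
- brush: Glue brush 180 mm long lying on the robot's side of the tray; origin about its middle. To be left alone.
- tape: Roll of paper tape lying flat on the robot's side of the tray, 90 mm wide, 25 mm tall; origin: centre of its underside. To be left alone.
Mind the look-alikes: they are no part of the job. What is shaped like the pail but blue or orange is not meant.

How it is judged:
By the outcome, as a careful person would: the job done as asked, in the order asked, and still so for the second after the job is handed in, with the robot touching nothing.
It also fails if it takes over 64 s, if anything falls off the work surface, if the arm or the gripper's body presses on something with over 40 N, if the wrist force passes 120 N, or if a joint passes its speed limit or range.

## Working session

There is one attempt and no reset: what is moved stays moved. The work goes in short steps, Python scripts to look and compute and a tool call to move; the robot and the scene stay as the last step left them, time stands still between calls to the robot, and variables do not carry over. Pictures are saved under pics/ and viewed, about 8 in all and at most 12, crops included, and the job is handed in when it is done.

Besides the shell and the picture viewer there is one more tool, called after "Emit:" in YAML: its name, and indented under it one key for each argument. move_arm: Moves the arm, as the interface text tells. Its arguments: {"type":"object","properties":{"series":{"type":"array"},"grip":{"type":"number"},"force":{"type":"number"}},"required":["series"]}

```bash
mkdir -p pics
cat > h.py <<'E'
import numpy as np, cv2
from cell import monitor, imaging, workorder, outline_of
from scipy.spatial.transform import Rotation as R
def get(name):
    s=monitor.observe(); im=imaging.get_image(name)
    K=np.array([[im['fx'],0,im['cx']],[0,im['fy'],im['cy']],[0,0,1.]]); d=np.array(im['dist_coeffs'],float)
    if 'mount' in im:
        T=np.eye(4); T[:3,:3]=R.from_rotvec(s['ee_rot']).as_matrix(); T[:3,3]=s['position']
        W=np.linalg.inv(T@np.array(im['mount'])); Rm=W[:3,:3]; t=W[:3,3]
    else:
        Rm=R.from_rotvec(np.ravel(im['rvec'])).as_matrix(); t=np.ravel(im['tvec'])
    return dict(img=im['color'],K=K,d=d,R=Rm,t=t)
def proj(c,P):
    return cv2.projectPoints(np.array(P,float).reshape(-1,1,3),cv2.Rodrigues(c['R'])[0],c['t'],c['K'],c['d'])[0].reshape(-1,2)
def ray(c,uv):
    n=cv2.undistortPoints(np.array(uv,float).reshape(1,1,2),c['K'],c['d']).ravel()
    return -c['R'].T@c['t'], c['R'].T@np.array([n[0],n[1],1])
def atz(c,uv,z):
    o,d=ray(c,uv); return o+d*(z-o[2])/d[2]
def tri(obs):
    A=np.zeros((3,3));b=np.zeros(3)
    for c,uv in obs:
        o,d=ray(c,uv); d=d/np.linalg.norm(d); M=np.eye(3)-np.outer(d,d); A+=M;b+=M@o
    p=np.linalg.solve(A,b)
    return p,[np.linalg.norm(proj(c,p)[0]-uv) for c,uv in obs]
E
python3 - <<'E'
from h import *
s=monitor.observe(); print({k:np.round(s[k],3) for k in s})
cs={n:get(n) for n in('scene','side','wrist')}
for n in cs:
    print(n,'cam at',np.round(-cs[n]['R'].T@cs[n]['t'],3))
    for th in('bottle','pail','tray','stand','weight'):
        print(' ',th,[(round(float(o['p']),2),o['rect']) for o in outline_of(n,th)][:5])
    cv2.imwrite(f'pics/{n}0.png',cs[n]['img'][:,:,::-1])
a=cs['scene']['img'];b=cs['side']['img']
E
```

```text
{'clock': np.float64(0.0), 'joints': array([-0.103,  0.435,  0.025,  1.574, -0.012,  1.134, -0.075]), 'dq': array([ 0.002, -0.   , -0.   ,  0.   ,  0.001, -0.001, -0.   ]), 'joint_efforts': array([ 0.0000e+00, -6.6785e+01,  9.8500e-01, -3.1446e+01, -6.1000e-02,
        4.3000e-02,  0.0000e+00]), 'position': array([ 0.625, -0.   ,  0.245]), 'ee_rot': array([-2.221e+00, -2.221e+00,  2.000e-03]), 'force': array([-0.37 , -0.317, -0.069]), 'ft_torque': array([-0.005,  0.023, -0.006]), 'width': np.float64(0.998)}
scene cam at [ 1.012 -0.324  0.926]
  bottle [(0.72, [206.7, 234.8, 27.9, 52.0])]
  pail [(0.9, [487.4, 150.6, 48.3, 45.9]), (0.84, [421.3, 100.6, 36.6, 48.6]), (0.7, [381.5, 53.3, 26.4, 53.3])]
  tray [(0.74, [259.8, 162.0, 128.3, 99.0])]
  stand [(0.61, [423.5, 91.3, 40.3, 91.9])]
  weight [(0.59, [174.3, 266.4, 92.3, 65.8])]
side cam at [0.153 0.698 1.057]
  bottle [(0.87, [340.2, 118.2, 38.1, 46.4])]
  pail [(0.89, [137.7, 254.2, 43.7, 46.4]), (0.85, [222.7, 259.0, 35.7, 48.7]), (0.2, [246.1, 170.0, 25.8, 25.4])]
  tray [(0.88, [267.4, 167.9, 97.9, 87.8])]
  stand [(0.86, [206.6, 252.8, 39.8, 53.6])]
  weight [(0.7, [316.8, 111.2, 56.1, 43.6])]
wrist cam at [0.625 0.082 0.385]
  bottle [(0.6, [220.8, 346.5, 25.8, 13.0])]
  pail []
  tray [(0.7, [146.1, 51.8, 181.1, 232.1]), (0.44, [389.6, 136.7, 52.9, 84.6])]
  stand [(0.6, [413.4, 0.7, 114.6, 67.6])]
  weight [(0.97, [292.5, 336.7, 51.4, 23.3]), (0.72, [401.0, 273.0, 44.7, 76.0])]
```

View pics/scene0.png

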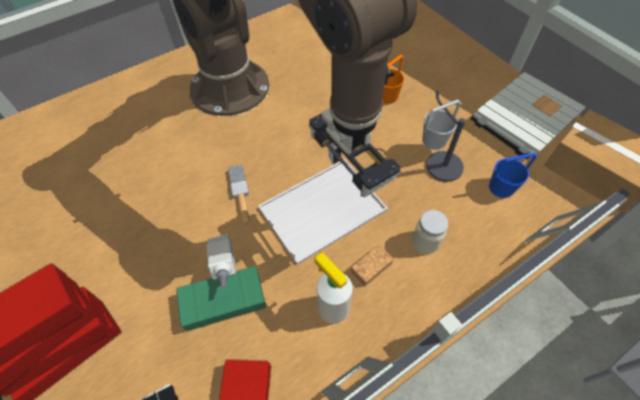

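View pics/side0.png

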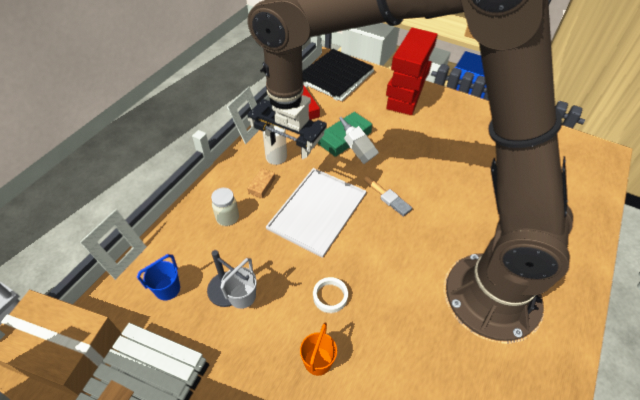

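The scene view shows:
- the bottle at (220,258) on the green weight (222,298)
- the tray at (322,211)
- the steel pail on the hook at (438,128)

The look-alikes are the blue pail (509,177), the orange pail (392,85) and the red bricks. The side view shows the steel pail at (238,285), the blue one (160,278), the orange one (318,352) and the bottle (357,140). I choose the steel pail on the stand. Next I'll fit the known shapes to the masks in both views.

```bash
cat > fit.py <<'E'
from h import *
from scipy.optimize import minimize
def box(x0,x1,y0,y1,z0,z1): return np.array([[x,y,z] for x in(x0,x1) for y in(y0,y1) for z in(z0,z1)])
def ring(r,z,n=20): a=np.linspace(0,2*np.pi,n,False); return np.c_[r*np.cos(a),r*np.sin(a),z+0*a]
def bar(p,q,r=.004):
    p,q=np.array(p,float),np.array(q,float); o=np.vstack([ring(r,0,8),ring(r,0,8)[:,[0,2,1]],ring(r,0,8)[:,[2,0,1]]]); return np.vstack([p+o,q+o])
PARTS=dict(
 bottle=[box(-.021,.021,-.026,.026,0,.11),np.vstack([box(-.021,.021,-.026,.026,.11,.11),ring(.013,.122)]),np.vstack([ring(.013,.122),ring(.003,.17)])],
 tray=[box(-.095,.095,-.135,.135,0,.012)],
 weight=[box(-.045,.045,-.09,.09,0,.045)],
 stand=[np.vstack([ring(.05,0),ring(.05,.012)]),np.vstack([ring(.008,0),ring(.008,.185)]),bar([0,0,.165],[-.1,0,.165]),bar([-.1,0,.165],[-.1,0,.187])],
 pail=[np.vstack([ring(.033,0),ring(.042,.075)]),bar([0,-.036,.13],[0,.036,.13]),bar([0,-.036,.13],[0,-.041,.07]),bar([0,.036,.13],[0,.041,.07])])
def sil(c,parts,T,S=2):
    m=np.zeros((400*S,640*S),np.uint8)
    for P in parts:
        uv=proj(c,P@T[0].T+T[1]); h=cv2.convexHull(((uv+.5)*S-.5).astype(np.float32)); cv2.fillConvexPoly(m,np.round(h*16).astype(np.int32),1,shift=4)
    return m.astype(bool)
def fit(parts,obs,f,p0,steps,ignore=None):
    S=2; ms=[(c,cv2.resize(m.astype(np.uint8),None,fx=S,fy=S,interpolation=cv2.INTER_LINEAR)>0) for c,m in obs]
    def cost(p):
        T=f(np.array(p)); e=0
        for c,m in ms:
            s=sil(c,parts,T,S); e+=1-(s&m).sum()/max(1,(s|m).sum())
        return e/len(ms)
    best=None; steps=np.array(steps); p=np.array(p0,float)
    for k in range(4):
        sim=np.vstack([p]+[p+steps*np.eye(len(p))[i]*(-1)**k for i in range(len(p))])
        r=minimize(cost,p,method='Nelder-Mead',options=dict(initial_simplex=sim,maxiter=250,xatol=1e-5,fatol=1e-5))
        p=r.x; steps=steps/2
    return p,r.fun
def flat(p): return R.from_euler('z',p[2]).as_matrix(),np.array([p[0],p[1],0])
def flatz(p): return R.from_euler('z',p[2]).as_matrix(),np.array([p[0],p[1],p[3]])
# bottle p: x,y,yaw,z,elev : axis horizontal dir yaw at elevation; +x side down
def bot(p):
    Ry=R.from_euler('y',np.pi/2-p[4]) # z axis -> towards +x at elev; +x -> down
    return (R.from_euler('z',p[2])*Ry).as_matrix(),np.array([p[0],p[1],p[3]])
E
cat > m1.py <<'E'
from fit import *
import pickle
cs={n:get(n) for n in('scene','side')}
def mask(n,th,near=None):
    o=outline_of(n,th)
    if near is not None:o=[q for q in o if abs(q['rect'][0]+q['rect'][2]/2-near[0])+abs(q['rect'][1]+q['rect'][3]/2-near[1])<25]
    return o[0]['mask']
near=dict(bottle=[(220,260),(358,142)],tray=[(323,211),(316,211)],weight=[(220,299),(345,133)],stand=[(443,137),(226,279)],pail=[(439,125),(240,283)])
M={t:[(cs[n],mask(n,t,near[t][i])) for i,n in enumerate(cs)] for t in near}
for t in near: # rough base: 
    p=[atz(c,np.array([np.where(m)[1].mean(),np.where(m)[0].mean()]),.0) for c,m in M[t]]; print(t,np.round(p,3).tolist())
def cen(t,z): return np.mean([atz(c,np.array([np.where(m)[1].mean(),np.where(m)[0].mean()]),z)[:2] for c,m in M[t]],0)
out={}
def go(t,f,z,extra,st,yaws,obs=None):
    b=min((fit(PARTS[t],obs or M[t],f,[*cen(t,z),y,*extra],st) for y in yaws),key=lambda r:r[1])
    out[t]=b[0]; print(t,np.round(b[0],4),'1-IoU',round(b[1],3))
go('tray',flat,.0,[],[.02,.02,.1],[-.2,.2]); go('tray',flatz,.0,[0],[.02,.02,.1,.01],[-.2,.2],M['tray'])
go('tray',flat,.0,[],[.02,.02,.1],[-.2,.2],M['tray'][1:])
go('weight',flat,.02,[],[.02,.02,.1],[-.2,.2],M['weight'])
go('bottle',bot,.05,[.02,.49],[.02,.02,.2,.01,.1],[-.4,0,.4])
go('pail',flatz,.09,[.043],[.02,.02,.2,.02],[-.5,0,.5])
go('stand',flat,.09,[],[.03,.03,.2],[-.5,0,.5])
pickle.dump(out,open('out.pkl','wb'))
F=dict(tray=flat,weight=flat,bottle=bot,pail=flatz,stand=flat)
ims=[]
for n,(x0,y0,x1,y1) in dict(scene=(160,80,500,340),side=(190,100,400,310)).items():
    im=cv2.resize(cs[n]['img'][:,:,::-1],None,fx=2,fy=2,interpolation=cv2.INTER_CUBIC)
    for t in out:
        for P in PARTS[t]:
            s=sil(cs[n],[P],F[t](out[t])).astype(np.uint8); k,_=cv2.findContours(s,0,1); cv2.drawContours(im,k,-1,(255,0,255),1)
    cr=im[2*y0:2*y1,2*x0:2*x1]; ims.append(cv2.resize(cr,(int(cr.shape[1]*500/cr.shape[0]),500)))
o=np.hstack(ims); s=min(1,800/o.shape[1]); cv2.imwrite('pics/fit1.png',cv2.resize(o,None,fx=s,fy=s))
E
time python3 m1.py
```

```text
Traceback (most recent call last):
  File "m1.py", line 9, in <module>
    M={t:[(cs[n],mask(n,t,near[t][i])) for i,n in enumerate(cs)] for t in near}
                 ~~~~^^^^^^^^^^^^^^^^
  File "m1.py", line 7, in mask
    return o[0]['mask']
           ~^^^
IndexError: list index out of range

real	0m6.488s
user	0m1.467s
sys	0m0.167s
```

```bash
python3 - <<'E'
s=open('m1.py').read()
s=s.replace("    o=outline_of(n,th)\n","    o0=outline_of(n,th); o=o0\n").replace("    return o[0]['mask']","""    if not o:
        print('miss',n,th,[(q['p'],q['rect']) for q in o0]); return None
    return o[0]['mask']""").replace("for t in near: # rough base: ","""for k in range(4):
    if all(m is not None for t in M for c,m in M[t]): break
    cs={n:get(n) for n in cs}
    M={t:[(c,m if m is not None else mask(n,t,near[t][i])) for i,(n,(c,m)) in enumerate(zip(cs,M[t]))] for t in M}
M={t:[q for q in M[t] if q[1] is not None] for t in M}
for t in near:""")
open('m1.py','w').write(s)
E
time python3 m1.py
```

```text
bottle [[0.514, -0.296, -0.0], [0.562, -0.348, 0.0]]
tray [[0.542, -0.026, 0.0], [0.541, -0.012, 0.0]]
weight [[0.605, -0.342, 0.0], [0.633, -0.354, 0.0]]
stand [[0.592, 0.368, 0.0], [0.651, 0.324, 0.0]]
pail [[0.498, 0.424, 0.0], [0.596, 0.306, 0.0]]
tray [ 0.5405 -0.0166 -0.0122] 1-IoU 0.047
tray [ 0.5401 -0.0164 -0.0158  0.0014] 1-IoU 0.046
tray [ 0.5414 -0.017  -0.0167] 1-IoU 0.017
weight [ 0.6152 -0.3377 -0.2855] 1-IoU 0.218
bottle [ 0.4863 -0.2811 -0.2777  0.0171  0.5072] 1-IoU 0.085
pail [ 0.5546  0.3416 -0.2195  0.0448] 1-IoU 0.116
stand [ 0.6187  0.3331 -0.1468] 1-IoU 0.296
real	1m4.337s
user	0m48.525s
sys	0m10.086s
```

View pics/fit1.png

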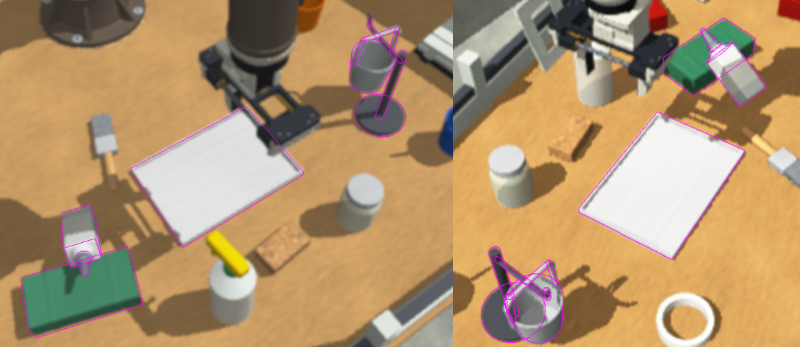

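The overlay agrees with both pictures: tray, weight, bottle and pail outlines all sit on their edges. The bottle fit gives elevation 29° and base z 17 mm, which is physically consistent, and the pail's underside comes out at about 44 mm as expected. I'm moving over the bottle for a close wrist view.

Emit:
move_arm:
  series:
    - [-0.7,-3.8,-0.5,0,0,8.5]
    - [-0.7,-3.8,-0.5,0,0,8.5]
    - [-0.7,-3.8,-0.5,0,0,8.5]
    - [-0.7,-3.8,-0.5,0,0,8.5]
    - [-0.7,-3.8,-0.5,0,0,8.5]
    - [-0.7,-3.8,-0.5,0,0,8.5]
    - [-0.7,-3.8,-0.5,0,0,8.5]
    - [-0.7,-3.8,-0.5,0,0,8.5]
  grip: 1

```text
clock: 2.65
position: [0.5686, -0.3056, 0.2056]
ee_rot: [0.59, 3.085, 0.0]
force: [0.4, 0.7, 0.9]
width: 1.0
```

Emit:
move_arm:
  series:
    - [0,0,0,0,0,6.1]
    - [0,0,0,1.37,4.81,0]
    - [0,0,0,1.37,4.81,0]
    - [0,0,0,0,0,0]
    - [0,0,0,0,0,0]

```text
clock: 3.15
position: [0.5694, -0.3039, 0.205]
ee_rot: [-0.41, -2.941, -0.036]
force: [-0.4, 0.0, -0.7]
width: 0.997
```

```bash
cat > m2.py <<'E'
from fit import *
import pickle
out=pickle.load(open('out.pkl','rb'))
s=monitor.observe(); print({k:np.round(s[k],3) for k in('position','ee_rot','joints','force')})
cs={n:get(n) for n in('scene','side','wrist')}
M=[]
for n in cs:
    o=outline_of(n,'bottle'); print(n,[(round(float(q['p']),2),q['rect']) for q in o][:3])
    p=proj(cs[n],[bot(out['bottle'])[0]@[0,0,.08]+bot(out['bottle'])[1]])[0]
    o=[q for q in o if abs(q['rect'][0]+q['rect'][2]/2-p[0])<60 and abs(q['rect'][1]+q['rect'][3]/2-p[1])<60]
    if o: M.append((cs[n],o[0]['mask']))
b,e=fit(PARTS['bottle'],M,bot,out['bottle'],[.004,.004,.05,.003,.05]); print(np.round(b,4),e)
for m in M: print(np.round(fit(PARTS['bottle'],[m],bot,b,[.004,.004,.05,.003,.05])[0],4))
out['bottle']=b; pickle.dump(out,open('out.pkl','wb'))
im=cv2.resize(cs['wrist']['img'][:,:,::-1],None,fx=2,fy=2)
for t,f in(('bottle',bot),('weight',flat)):
    for P in PARTS[t]:
        k,_=cv2.findContours(sil(cs['wrist'],[P],f(out[t])).astype(np.uint8),0,1); cv2.drawContours(im,k,-1,(255,0,255),1)
cv2.imwrite('pics/w1.png',cv2.resize(im,(800,500)))
E
python3 m2.py
```

```text
{'position': array([ 0.569, -0.304,  0.205]), 'ee_rot': array([-0.41 , -2.941, -0.036]), 'joints': array([ 0.503,  0.61 , -0.178,  1.395,  0.117,  1.319,  1.602]), 'force': array([-0.362,  0.022, -0.669])}
scene [(0.72, [207.7, 235.3, 26.1, 54.4])]
side [(0.92, [339.4, 116.3, 37.3, 46.2])]
wrist [(0.9, [285.1, 110.1, 67.1, 176.4])]
[ 0.4882 -0.279  -0.2843  0.0166  0.5446] 0.106210356078282
[ 0.4911 -0.282  -0.2728  0.0128  0.5865]
[ 0.4872 -0.2791 -0.2762  0.018   0.5407]
[ 0.4884 -0.2761 -0.3024  0.0055  0.5601]
```

View pics/w1.png

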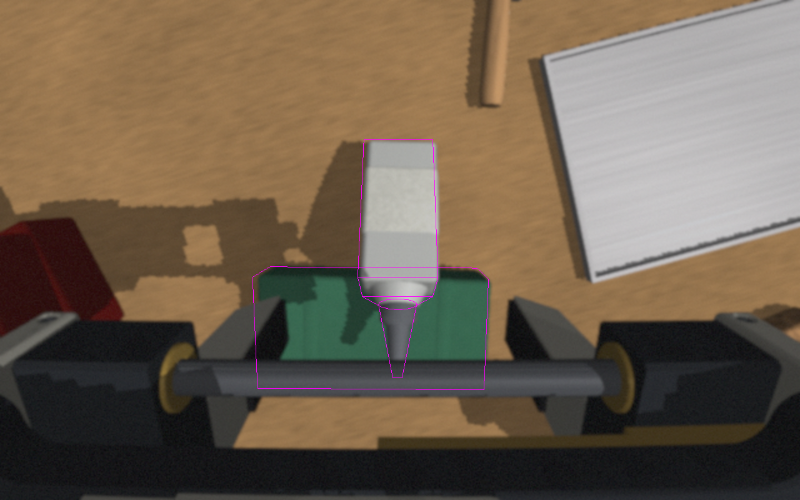

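The wrist view shows the bottle (body x 360–440, y 140–295) centred between the fingers, with the model outline on it. I'm descending and gripping at about 75 mm along its axis.

Emit:
move_arm:
  series:
    - [-0.3,0.1,-2.5,0,0,0]
    - [-0.3,0.1,-2.5,0,0,0]
    - [-0.3,0.1,-2.5,0,0,0]
    - [-0.3,0.1,-2.5,0,0,0]
    - [-0.3,0.1,-2,0,0,0]
    - [-0.3,0.1,-1.5,0,0,0]
    - [-0.3,0,-1,0,0,0]
    - [0,0,-0.4,0,0,0]

```text
clock: 4.25
position: [0.5472, -0.2981, 0.0561]
ee_rot: [-0.411, -2.939, -0.036]
force: [0.6, -0.2, 0.8]
width: 1.0
```

Emit:
move_arm:
  series:
    - [0,0,0,0,0,0]
    - [0,0,0,0,0,0]
    - [0,0,0,0,0,0]
    - [0,0,0,0,0,0]
    - [0,0,0,0,0,0]
    - [0,0,0,0,0,0]
  grip: 0.3
  force: 30

```text
clock: 4.85
position: [0.5482, -0.2979, 0.057]
ee_rot: [-0.411, -2.94, -0.036]
force: [0.3, 0.4, 1.5]
width: 0.57
```

Emit:
move_arm:
  series:
    - [0,0,0.5,0,0,0]
    - [0,0,1,0,0,0]
    - [0,0,2,0,0,0]
    - [0,0,2.5,0,0,0]
    - [0,0,2.5,0,0,0]
    - [0,0,2.5,0,0,0]
    - [0,0,2,0,0,0]
    - [0,0,1,0,0,0]

```text
clock: 5.65
position: [0.5487, -0.2983, 0.1994]
ee_rot: [-0.411, -2.943, -0.035]
force: [0.7, -1.1, -2.2]
width: 0.567
```

Emit:
move_arm:
  series:
    - [0,0,0,-2.1,-7.2,0]
    - [0,0,0,-2.1,-7.2,0]
    - [0,0,0,-2.1,-7.2,0]
    - [0,0,0,-2.1,-7.2,0]
    - [0,0,0,-2.1,-7.2,0]
    - [0,0,0,-2.1,-7.2,0]
    - [0,0,0,-2.1,-7.2,0]
    - [0,0,0,-2.1,-7.2,0]

```text
clock: 6.45
position: [0.5274, -0.2937, 0.1747]
ee_rot: [0.353, 2.558, -0.119]
force: [0.3, -0.4, -1.1]
width: 0.568
```

```bash
cat > m3.py <<'E'
from fit import *
import pickle,sys
out=pickle.load(open('out.pkl','rb'))
s=monitor.observe(); print({k:np.round(s[k],3) for k in('position','ee_rot','joints','force','width')})
Rt=R.from_rotvec(s['ee_rot']).as_matrix(); print('tool z',Rt[:,2].round(3),'tool y',Rt[:,1].round(3))
n0=float(sys.argv[1]) # guess dist TCP to base
cs={n:get(n) for n in('scene','side','wrist')}
def f(p): # x,y,yaw,z,elev,roll about local x
    return (R.from_euler('z',p[2])*R.from_euler('y',np.pi/2-p[4])*R.from_euler('x',p[5])).as_matrix(),np.array([p[0],p[1],p[3]])
ty=Rt[:,1]*np.sign(Rt[1,1]); yaw=np.arctan2(-ty[0],ty[1])
p0=[*s['position'][:2],yaw,s['position'][2]-n0,1.57,0]
M=[]
for n in cs:
    o=outline_of(n,'bottle'); p=proj(cs[n],[np.array(s['position'])])[0]; print(n,[(round(float(q['p']),2),q['rect']) for q in o][:3],p.round())
    o=[q for q in o if abs(q['rect'][0]+q['rect'][2]/2-p[0])<60 and abs(q['rect'][1]+q['rect'][3]/2-p[1])<70]
    if o and n!='wrist': M.append((cs[n],o[0]['mask']))
b,e=fit(PARTS['bottle'],M,f,p0,[.004,.004,.05,.01,.1,.1]); print(np.round(b,4),round(e,3),'axis',f(b)[0][:,2].round(3),'base-TCP',(f(b)[1]-s['position']).round(4))
ims=[]
for n in('scene','side'):
    im=cv2.resize(cs[n]['img'][:,:,::-1],None,fx=3,fy=3,interpolation=cv2.INTER_CUBIC)
    for P in PARTS['bottle']:
        k,_=cv2.findContours(sil(cs[n],[P],f(b),3).astype(np.uint8),0,1); cv2.drawContours(im,k,-1,(255,0,255),1)
    u,v=(proj(cs[n],[np.array(s['position'])])[0]*3).astype(int); u=max(u,200); v=max(v,250); ims.append(im[v-250:v+250,u-200:u+200])
cv2.imwrite(sys.argv[2],np.hstack(ims))
E
python3 m3.py .075 pics/b1.png
```

```text
{'position': array([ 0.527, -0.294,  0.175]), 'ee_rot': array([ 0.353,  2.558, -0.119]), 'joints': array([ 0.88 ,  0.325, -0.49 ,  2.164,  0.481,  0.144,  1.293]), 'force': array([ 0.276, -0.394, -1.079]), 'width': np.float64(0.568)}
tool z [ 0.511 -0.156 -0.845] tool y [ 0.274  0.962 -0.012]
scene [(0.78, [187.1, 214.1, 35.5, 33.3])] [205. 226.]
side [(0.75, [359.8, 85.4, 18.8, 54.7])] [367. 115.]
wrist [(0.58, [251.6, 119.6, 130.5, 232.0])] [317. 273.]
[ 0.5044 -0.2972 -0.0634  0.1001  1.2363  0.0039] 0.371 axis [ 0.327 -0.025  0.945] base-TCP [-0.023  -0.0035 -0.0746]
```

View pics/b1.png

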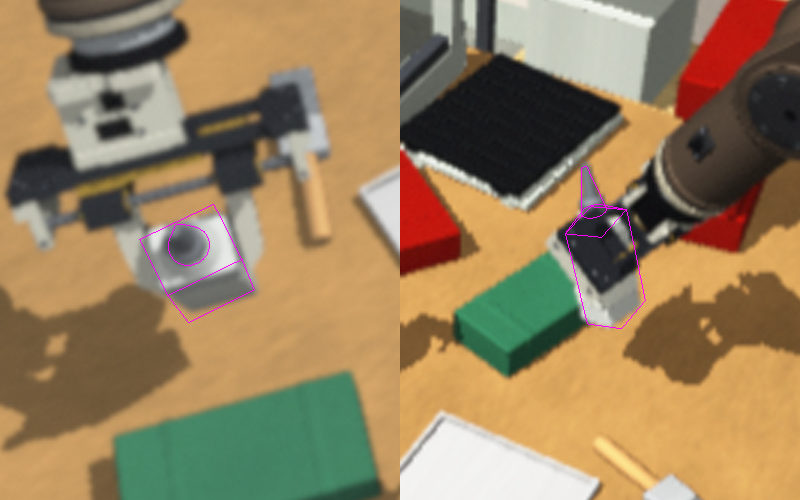

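The arm's j6 is at its lower limit (0.144), so the bottle is held safely but stopped about 18° short of upright. I'll identify the arm's kinematics from the logged poses to find a reachable upright pose.

```bash
cat > kin.py <<'E'
import numpy as np, itertools
from scipy.optimize import least_squares
from scipy.spatial.transform import Rotation as R
D=[([-0.103,.435,.025,1.574,-.012,1.134,-.075],[.625,0,.245],[-2.221,-2.221,.002]),
([.503,.61,-.178,1.395,.117,1.319,1.602],[.569,-.304,.205],[-.41,-2.941,-.036]),
([.88,.325,-.49,2.164,.481,.144,1.293],[.527,-.294,.175],[.353,2.558,-.119])]
LO=np.array([-2.62,-.44,-1.27,.08,-1.32,.12,-2.74]);HI=np.array([2.62,2.09,1.32,2.57,4.46,2,2.74])
ax='zyzyzyz'
def fk(q,s,v):
    off=v[:9].reshape(3,3)*0; T=np.eye(3);p=np.array([0,0,v[0]])
    offs={2:[v[4],v[7],v[1]],4:[v[5],v[8],v[2]],6:[v[6],0,v[3]]}
    for i in range(7):
        T=T@R.from_euler(ax[i],s[i]*q[i]+(v[9] if i==6 else 0)).as_matrix()
        # upper offset applied after j3, forearm after j5, tool after j6 (before j7)
        if i==2:p=p+T@np.array(offs[2])
        if i==4:p=p+T@np.array(offs[4])
        if i==5:p=p+T@np.array(offs[6])
    return p,T
def res(v,s):
    r=[]
    for q,p,w in D:
        P,T=fk(q,s,v); r+=list((P-p)*5)+list((R.from_matrix(T.T)*R.from_rotvec(w)).as_rotvec())
    return np.array(r+list(v[4:9]*.02))
def solve():
    best=None
    for s1,s3,s5,s7 in itertools.product([1,-1],repeat=4):
        s=[s1,1,s3,1,s5,1,s7]
        for y0 in(0,1.57,-1.57,3.14):
            l=least_squares(res,[.35,.42,.4,.25,0,0,0,0,0,y0],args=(s,))
            if best is None or l.cost<best[0]: best=(l.cost,s,l.x)
    return best
if __name__=='__main__':
    c,s,v=solve(); print(c,s,v.round(4)); print(res(v,s).round(4)); np.savez('kin.npz',s=s,v=v)
E
python3 kin.py
```

```text
4.178111174857955e-06 [-1, 1, -1, 1, -1, 1, -1] [ 0.3902  0.5371  0.4886  0.4045 -0.0663  0.0542 -0.0377 -0.0702  0.0167
  1.5703]
[-0.0001 -0.0001  0.      0.0001 -0.0007  0.0007  0.0001  0.0001 -0.
  0.0002  0.0009  0.      0.     -0.     -0.     -0.     -0.0004 -0.0008
 -0.0013  0.0011 -0.0008 -0.0014  0.0003]
```

```bash
cat > plan.py <<'E'
from kin import *
z=np.load('kin.npz'); s,v=z['s'],z['v']
def ik(q0,p,Rm,w=.003):
    f=lambda q:np.r_[(fk(q,s,v)[0]-p)*5,(R.from_matrix(fk(q,s,v)[1].T@Rm)).as_rotvec(),w*(q-q0)]
    l=least_squares(f,np.clip(q0,LO+.02,HI-.02),bounds=(LO+.015,HI-.015)); return l.x,np.linalg.norm(l.fun[:3])/5,np.linalg.norm(l.fun[3:6])
if __name__=='__main__':
    q0=np.array([.88,.325,-.49,2.164,.481,.144,1.293]); Rg=R.from_rotvec([-.411,-2.94,-.036])
    # upright at grasp yaw: rotate about y' by -(90-29.8)
    yp=np.array([.281,.960,0]); Ru=R.from_rotvec(-yp*np.radians(60.2))*Rg
    rng=np.random.default_rng(0)
    for dphi in range(-180,181,30):
        Rm=(R.from_euler('z',dphi,degrees=True)*Ru).as_matrix(); best=None
        for k in range(12):
            st=q0 if k==0 else rng.uniform(LO,HI)
            for x in(.54,):
                r=ik(st,np.array([x,-.085,.081]),Rm,0)
                if r[1]<.003 and r[2]<.01:
                    m=np.min(np.minimum(r[0]-LO,HI-r[0]));
                    if best is None or m>best[0]: best=(m,r[0])
        print(dphi,Rm[:,2].round(2),best and (round(best[0],2),best[1].round(2)))
    # continuous paths from here at height
    for sg in(1,-1):
        q=q0.copy(); print('path',sg)
        for d in range(0,181,15):
            Rm=(R.from_euler('z',sg*d,degrees=True)*Ru).as_matrix()
            t=min(1,d/90); p=np.array([.527,-.294,.20])*(1-t)+t*np.array([.54,-.10,.22])
            q,e,er=ik(q,p,Rm,.02); print(d,q.round(2),round(e,3),round(er,3))
E
python3 plan.py
```

```text
-180 [-0.74  0.22 -0.64] (np.float64(0.15), array([ 0.13,  1.12,  0.04,  1.05, -0.14,  1.85, -1.66]))
-150 [-0.75 -0.18 -0.64] (np.float64(0.21), array([-0.28,  1.18,  0.5 ,  1.09, -0.18,  1.79, -1.14]))
-120 [-0.56 -0.53 -0.64] (np.float64(0.47), array([-0.65,  1.22,  0.81,  1.3 , -0.19,  1.53, -0.72]))
-90 [-0.22 -0.74 -0.64] (np.float64(0.73), array([-0.64,  0.93,  0.29,  1.6 ,  0.43,  1.27, -0.93]))
-60 [ 0.18 -0.75 -0.64] (np.float64(0.62), array([-0.94,  0.89,  0.48,  1.95,  0.65,  0.81, -0.88]))
-30 [ 0.53 -0.56 -0.64] (np.float64(0.25), array([-0.99,  0.81,  0.38,  2.32,  1.54,  0.61, -1.48]))
0 [ 0.74 -0.22 -0.64] None
30 [ 0.75  0.18 -0.64] (np.float64(0.05), array([ 1.32,  0.88, -1.2 ,  2.52,  2.78,  0.56, -0.34]))
60 [ 0.56  0.53 -0.64] (np.float64(0.12), array([ 1.39,  0.96, -0.94,  2.15, -0.59,  0.27, -2.62]))
90 [ 0.22  0.74 -0.64] (np.float64(0.45), array([ 0.91,  0.85, -0.36,  1.8 , -0.67,  0.98, -2.29]))
120 [-0.18  0.75 -0.64] (np.float64(0.41), array([ 0.79,  0.99, -0.46,  1.45, -0.29,  1.35, -2.33]))
150 [-0.53  0.56 -0.64] (np.float64(0.32), array([ 0.56,  1.08,
[... 956 characters left out ...]
43 -0.66] 0.0 0.005
15 [ 1.15  0.29 -1.25  2.49  1.97  0.73 -0.71] 0.0 0.001
30 [ 0.81  0.32 -1.25  2.4   1.53  1.08 -0.75] 0.0 0.001
45 [ 0.58  0.45 -1.23  2.23  1.32  1.43 -0.86] 0.0 0.0
60 [ 0.4   0.58 -1.15  2.03  1.19  1.68 -0.99] 0.0 0.0
75 [ 0.28  0.69 -1.08  1.81  1.08  1.87 -1.12] 0.0 0.0
90 [ 0.19  0.78 -0.98  1.6   0.97  1.98 -1.24] 0.0 0.0
105 [ 0.1   0.8  -0.76  1.43  0.81  1.98 -1.29] 0.0 0.0
120 [ 0.03  0.84 -0.52  1.28  0.62  1.98 -1.32] 0.0 0.0
135 [-0.03  0.88 -0.24  1.15  0.4   1.98 -1.34] 0.0 0.001
150 [-0.11  0.95  0.14  1.06  0.1   1.98 -1.31] 0.0 0.002
165 [-0.09  0.98  0.34  1.05 -0.13  1.98 -1.36] 0.003 0.035
180 [ 0.12  0.94  0.1   1.05 -0.15  1.98 -1.64] 0.003 0.04
```

A sideways tool heading (pointing to −y over the tray) is well inside the joint ranges. I'll un-tilt, yaw −74° on the way to the tray, then tilt the bottle upright there.

Emit:
move_arm:
  series:
    - [0,0,1,2.25,7.68,0]
    - [0,0,1,2.25,7.68,0]
    - [0,0,1,2.25,7.68,0]
    - [0,0,1,2.25,7.68,0]
    - [0.2,2,0,0,0,-8.2]
    - [0.2,2.5,0,0,0,-8.2]
    - [0.2,2.5,0,0,0,-8.2]
    - [0.2,2.5,0,0,0,-8.2]

```text
clock: 7.55
position: [0.5396, -0.198, 0.21]
ee_rot: [1.271, 2.812, -0.05]
force: [0.0, -0.2, -2.2]
width: 0.563
```

Emit:
move_arm:
  series:
    - [0.1,2.5,0,0,0,-8.2]
    - [0.1,2.5,0,0,0,-8.2]
    - [0.1,2.5,0,0,0,-8.2]
    - [0.1,2.5,0,0,0,-8.2]
    - [0.1,1.4,0,0,0,-8.2]
    - [0,0,0,0,0,0]

```text
clock: 8.15
position: [0.5448, -0.082, 0.2103]
ee_rot: [2.179, 2.209, -0.076]
force: [0.1, -0.1, -2.4]
width: 0.566
```

```bash
cat > st.py <<'E'
from h import *
s=monitor.observe(); print({k:np.round(s[k],3) for k in('clock','position','joints','force','width')})
Rt=R.from_rotvec(s['ee_rot']).as_matrix(); print('tool z',Rt[:,2].round(3),'tool y',Rt[:,1].round(3))
E
python3 st.py
```

```text
{'clock': np.float64(8.15), 'position': array([ 0.545, -0.082,  0.21 ]), 'joints': array([ 0.312,  0.383, -0.398,  1.777,  0.24 ,  1.033, -0.173]), 'force': array([ 0.058, -0.104, -2.444]), 'width': np.float64(0.566)}
tool z [-0.008 -0.061 -0.998] tool y [ 1.     0.013 -0.009]
```

Emit:
move_arm:
  series:
    - [0,0,0,-7.7,0,0]
    - [0,0,0,-7.7,0,0]
    - [0,0,0,-7.7,0,0]
    - [0,0,0,-7.7,0,0]
    - [0,0,0,-7.7,0,0]
    - [0,0,0,-7.7,0,0]
    - [0,0,0,0,0,0]
    - [0,0,0,0,0,0]

```text
clock: 8.95
position: [0.5436, -0.0863, 0.2089]
ee_rot: [1.702, 1.719, -0.808]
force: [0.6, -0.9, -2.4]
width: 0.565
```

```bash
sed -i 's/u=max(u,200); v=max(v,250)/u=max(u,200); v=min(max(v,250),950)/' m3.py; python3 st.py; python3 m3.py .075 pics/b2.png
```

```text
{'clock': np.float64(8.95), 'position': array([ 0.544, -0.086,  0.209]), 'joints': array([-0.264,  0.549, -0.208,  1.849,  0.868,  1.385, -0.916]), 'force': array([ 0.588, -0.943, -2.437]), 'width': np.float64(0.565)}
tool z [-0.011 -0.763 -0.647] tool y [ 1.     0.001 -0.019]
{'position': array([ 0.544, -0.086,  0.209]), 'ee_rot': array([ 1.702,  1.719, -0.808]), 'joints': array([-0.264,  0.549, -0.208,  1.849,  0.868,  1.385, -0.916]), 'force': array([ 0.588, -0.943, -2.437]), 'width': np.float64(0.565)}
tool z [-0.011 -0.763 -0.647] tool y [ 1.     0.001 -0.019]
scene [(0.73, [275.2, 146.5, 33.5, 61.7])] [294. 175.]
side [(0.79, [325.8, 123.3, 16.9, 47.1]), (0.23, [204.0, 252.6, 41.7, 52.3])] [330. 146.]
wrist [(0.64, [252.6, 121.6, 130.3, 232.4])] [316. 270.]
[ 0.5384 -0.0894 -1.6627  0.1351  1.5151 -0.0697] 0.518 axis [ 0.064 -0.062  0.996] base-TCP [-0.0052 -0.0031 -0.0738]
```

View pics/b2.png

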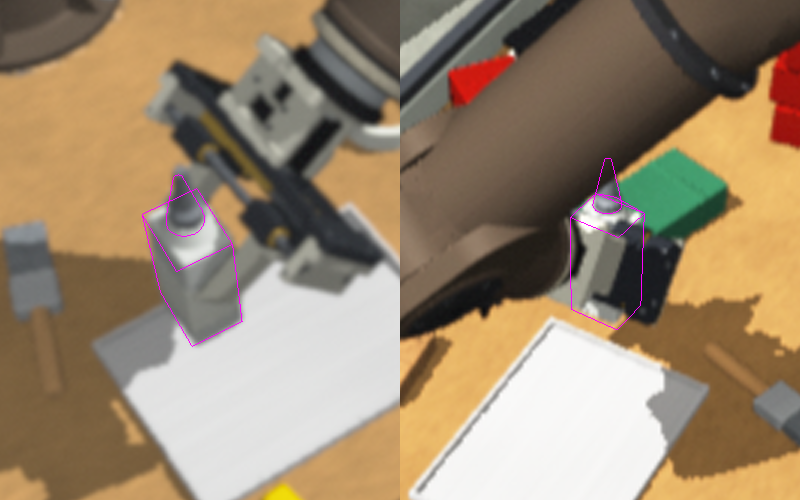

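The picture shows the bottle upright over the tray, held by its flat sides (scene (195,250) in the left crop). I'll quantify the remaining lean with a constrained fit.

```bash
cat > m4.py <<'E'
from fit import *
s=monitor.observe(); Rt=R.from_rotvec(s['ee_rot']).as_matrix(); P0=np.array(s['position'])
ty=Rt[:,1]*np.sign(Rt[0,1])  # bottle local y = jaw axis
tilt0=np.arccos(-Rt[2,2])
# bottle frame: rotate about jaw axis; p=[angle deviation deg, s(along axis TCP->base) , t(normal offset)]
zt=-Rt[:,2]
def f(p):
    az=R.from_rotvec(ty*p[0]).apply(zt); ax=np.cross(ty,az); Rm=np.c_[ax,ty,az]; return Rm,P0-az*p[1]-ax*p[2]
cs={n:get(n) for n in('scene','wrist')}; M={}
for n in cs:
    o=outline_of(n,'bottle'); M[n]=(cs[n],o[0]['mask']); print(n,o[0]['rect'])
for ks in(['scene'],['wrist'],['scene','wrist']):
    for g in(.87,-.87):
        b,e=fit(PARTS['bottle'],[M[k] for k in ks],f,[g,.075,0],[.06,.005,.005]); Rm,o=f(b)
        print(ks,b.round(4),np.degrees(b[0]).round(1),round(e,3),'axis',Rm[:,2].round(3),'base',o.round(4))
E
python3 m4.py
```

```text
scene [277.4, 146.4, 29.6, 61.4]
wrist [252.2, 118.9, 131.4, 232.7]
['scene'] [ 0.9183  0.0754 -0.0068] 52.6 0.186 axis [ 0.013 -0.048  0.999] base [ 0.5427 -0.091   0.135 ]
['scene'] [-0.5668  0.0421 -0.0117] -32.5 0.675 axis [0.004 0.991 0.134] base [ 0.5437 -0.1312  0.2166]
['wrist'] [ 0.8365  0.0799 -0.0091] 47.9 0.264 axis [0.013 0.033 0.999] base [ 0.5426 -0.0997  0.131 ]
['wrist'] [-1.1699  0.0758  0.0203] -67.0 0.322 axis [-0.004  0.892 -0.452] base [ 0.5437 -0.1647  0.2267]
['scene', 'wrist'] [ 0.9154  0.077  -0.0069] 52.4 0.233 axis [ 0.013 -0.045  0.999] base [ 0.5427 -0.0913  0.1333]
['scene', 'wrist'] [-2.2446  0.0323  0.0077] -128.6 0.233 axis [-0.013  0.027 -1.   ] base [ 0.5441 -0.0965  0.2426]
```

Emit:
move_arm:
  series:
    - [0,0,-1,-1.8,-1.1,0]
    - [0,0,-2,0,0,0]
    - [0,0,-2.5,0,0,0]
    - [0,0,-2.5,0,0,0]
    - [0,0,-2,0,0,0]
    - [0,0,-1.3,0,0,0]
    - [0,0,-0.7,0,0,0]
    - [0,0,0,0,0,0]

```text
clock: 10.25
position: [0.5437, -0.0867, 0.0893]
ee_rot: [1.682, 1.679, -0.812]
force: [0.1, 1.2, -2.2]
width: 0.571
```

Emit:
move_arm:
  series:
    - [0,0,-0.2,0,0,0]
    - [0,0,-0.2,0,0,0]
    - [0,0,-0.1,0,0,0]
    - [0,0,0,0,0,0]

```text
clock: 10.65
position: [0.5438, -0.0867, 0.0849]
ee_rot: [1.683, 1.678, -0.811]
force: [-1.0, 0.1, -2.2]
width: 0.564
```

```bash
python3 st.py
```

```text
{'clock': np.float64(10.65), 'position': array([ 0.544, -0.087,  0.085]), 'joints': array([-0.302,  0.751, -0.18 ,  1.914,  0.971,  1.252, -1.167]), 'force': array([-1.019,  0.12 , -2.233]), 'width': np.float64(0.564)}
tool z [ 0.003 -0.785 -0.619] tool y [ 1.    -0.001  0.005]
```

Emit:
move_arm:
  series:
    - [0,0,-0.15,0,0,0]
    - [0,0,-0.15,0,0,0]
    - [0,0,0,0,0,0]

```text
clock: 10.95
position: [0.5437, -0.0867, 0.0816]
ee_rot: [1.683, 1.678, -0.811]
force: [0.2, 0.2, -2.6]
width: 0.568
```

Emit:
move_arm:
  series:
    - [0,0,-0.1,0,0,0]
    - [0,0,-0.1,0,0,0]
    - [0,0,0,0,0,0]

```text
clock: 11.25
position: [0.5437, -0.0867, 0.0795]
ee_rot: [1.683, 1.678, -0.811]
force: [-0.2, -0.9, -1.8]
width: 0.565
```

Emit:
move_arm:
  series:
    - [0,0,-0.1,0,0,0]
    - [0,0,0,0,0,0]

```text
clock: 11.45
position: [0.5438, -0.0868, 0.0792]
ee_rot: [1.683, 1.677, -0.811]
force: [-0.1, -0.2, 2.5]
width: 0.567
```

Emit:
move_arm:
  series:
    - [0,0,-0.1,0,0,0]
    - [0,0,0,0,0,0]

```text
clock: 11.65
position: [0.5443, -0.0869, 0.0788]
ee_rot: [1.682, 1.676, -0.811]
force: [0.5, 1.4, 8.9]
width: 0.568
```

Emit:
move_arm:
  series:
    - [0,0,0,0,0,0]
    - [0,0,0,0,0,0]
  force: 6

```text
clock: 11.85
position: [0.5445, -0.0869, 0.0786]
ee_rot: [1.682, 1.676, -0.81]
force: [1.7, -0.2, 5.9]
width: 0.567
```

Emit:
move_arm:
  series:
    - [0,0,0,0,0,0]
    - [0,0,0,0,0,0]
    - [0,0,0,0,0,0]
    - [0,0,0,0,0,0]
  grip: 0.8

```text
clock: 12.25
position: [0.5436, -0.0867, 0.0776]
ee_rot: [1.683, 1.678, -0.811]
force: [-0.6, -0.3, 0.0]
width: 0.796
```

```bash
python3 st.py; python3 m4.py
python3 - <<'E'
from h import *
c=get('scene'); cr=c['img'][120:260,220:400,::-1]; w=get('wrist')['img'][:,:,::-1]
cv2.imwrite('pics/b3.png',np.hstack([cv2.resize(cr,(514,400),interpolation=cv2.INTER_CUBIC),cv2.resize(w,None,fx=.45,fy=1)[:400]]))
E
```

```text
{'clock': np.float64(12.25), 'position': array([ 0.544, -0.087,  0.078]), 'joints': array([-0.303,  0.763, -0.179,  1.915,  0.976,  1.244, -1.178]), 'force': array([-0.644, -0.346,  0.01 ]), 'width': np.float64(0.796)}
tool z [ 0.002 -0.785 -0.619] tool y [ 1.    -0.001  0.005]
scene [282.5, 184.9, 25.7, 50.8]
wrist [256.4, 122.4, 127.8, 237.5]
['scene'] [ 0.9176  0.0737 -0.0067] 52.6 0.149 axis [-0.005 -0.015  1.   ] base [ 0.5439 -0.0924  0.0038]
['scene'] [-2.2136  0.0373  0.0072] -126.8 0.17 axis [ 0.005  0.025 -1.   ] base [ 0.5434 -0.0949  0.1146]
['wrist'] [ 0.9401  0.0788 -0.0177] 53.9 0.282 axis [-0.005 -0.037  0.999] base [ 0.544  -0.1015 -0.0018]
['wrist'] [-1.1864  0.0756  0.0215] -68.0 0.331 axis [ 0.003  0.869 -0.496] base [ 0.5435 -0.1631  0.0964]
['scene', 'wrist'] [ 0.9175  0.0737 -0.0067] 52.6 0.23 axis [-0.005 -0.014  1.   ] base [ 0.5439 -0.0924  0.0038]
['scene', 'wrist'] [-2.2187  0.0339  0.0065] -127.1 0.228 axis [ 0.005  0.02  -1.   ] base [ 0.5434 -0.0939  0.1114]
```

View pics/b3.png

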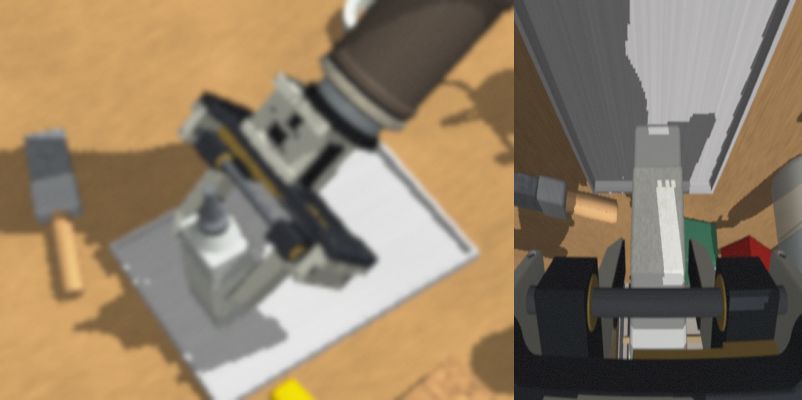

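The bottle stands free in the tray, base at z 3.8 mm with its axis vertical to about 1°. I'm opening fully and backing out along the fingers.

Emit:
move_arm:
  series:
    - [0,0,0,0,0,0]
    - [0,0,0,0,0,0]
    - [0,0.8,0.63,0,0,0]
    - [0,1.57,1.24,0,0,0]
    - [0,2.36,1.86,0,0,0]
    - [0,2.36,1.86,0,0,0]
    - [0,2.36,1.86,0,0,0]
    - [0,2.36,1.86,0,0,0]
  grip: 1

```text
clock: 13.35
position: [0.5434, 0.0331, 0.172]
ee_rot: [1.683, 1.679, -0.81]
force: [0.4, 0.5, 0.2]
width: 1.002
```

Emit:
move_arm:
  series:
    - [0,1.5,2,0,0,0]
    - [0,1.5,3,7.5,0,0]
    - [0,2,3,7.5,0,0]
    - [0,2,3,7.5,0,0]
    - [0,2,2,7.5,0,0]
    - [0,2,2,7.5,0,0]
    - [0,2,0,7.5,0,0]
    - [0,2,0,6.7,0,0]

```text
clock: 14.15
position: [0.544, 0.1829, 0.3233]
ee_rot: [2.225, 2.217, 0.013]
force: [-0.3, -0.5, -1.3]
width: 1.0
```

```bash
python3 st.py
```

```text
{'clock': np.float64(14.15), 'position': array([0.544, 0.183, 0.323]), 'joints': array([-0.078,  0.336, -0.46 ,  1.559,  0.152,  1.275, -0.563]), 'force': array([-0.321, -0.458, -1.288]), 'width': np.float64(1.0)}
tool z [ 0.006  0.005 -1.   ] tool y [ 1.    -0.004  0.006]
```

```bash
cat > m5.py <<'E'
from fit import *
import pickle,sys
out=pickle.load(open('out.pkl','rb'))
cs={n:get(n) for n in('scene','side','wrist')}; F=dict(pail=flatz,stand=flat)
ext={'pail':[.005,.005,.1,.005],'stand':[.005,.005,.1]}
for t in('pail','stand'):
    M=[]
    for n in cs:
        c=cs[n]; T=F[t](out[t]); p=proj(c,[T[0]@[0,0,.08]+T[1]])[0]
        o=outline_of(n,t); print(n,t,[(round(float(q['p']),2),np.round(q['rect']).tolist()) for q in o][:4],p.round())
        o=[q for q in o if np.hypot(q['rect'][0]+q['rect'][2]/2-p[0],q['rect'][1]+q['rect'][3]/2-p[1])<(60 if n=='wrist' else 25)]
        if o: M.append((n,(c,o[0]['mask'])))
    b,e=fit(PARTS[t],[m for _,m in M],F[t],out[t],ext[t]); print(t,'all',b.round(4),round(e,3))
    for n,m in M:
        bb,e=fit(PARTS[t],[m],F[t],b,ext[t]); print('  ',n,bb.round(4),round(e,3))
    out[t]=b
pickle.dump(out,open('out.pkl','wb'))
im=cv2.resize(cs['wrist']['img'][:,:,::-1],None,fx=2,fy=2)
for t in F:
    for P in PARTS[t]:
        k,_=cv2.findContours(sil(cs['wrist'],[P],F[t](out[t])).astype(np.uint8),0,1); cv2.drawContours(im,k,-1,(255,0,255),1)
cv2.imwrite('pics/p1.png',cv2.resize(im,(800,500)))
E
python3 m5.py
```

```text
scene pail [(0.87, [485.0, 152.0, 51.0, 47.0]), (0.69, [374.0, 56.0, 34.0, 50.0])] [440. 120.]
side pail [(0.92, [138.0, 254.0, 42.0, 49.0]), (0.85, [302.0, 322.0, 37.0, 58.0]), (0.73, [220.0, 260.0, 36.0, 47.0])] [238. 280.]
wrist pail [(0.7, [68.0, 0.0, 89.0, 30.0]), (0.66, [277.0, 0.0, 98.0, 55.0]), (0.23, [429.0, 334.0, 15.0, 16.0])] [326.   3.]
pail all [ 0.5545  0.3454 -0.1863  0.0453] 0.05
   side [ 0.5521  0.3465 -0.2374  0.0502] 0.067
   wrist [ 0.5548  0.3458 -0.151   0.0406] 0.021
scene stand [(0.58, [424.0, 89.0, 42.0, 93.0])] [451. 148.]
side stand [(0.93, [202.0, 252.0, 44.0, 60.0]), (0.21, [362.0, 176.0, 48.0, 38.0])] [222. 274.]
wrist stand [(0.7, [334.0, 0.0, 85.0, 75.0])] [386.  23.]
stand all [ 0.6183  0.3346 -0.136 ] 0.28
   scene [ 0.6174  0.334  -0.1397] 0.111
   side [ 0.621   0.3338 -0.1321] 0.447
   wrist [ 0.6195  0.3366 -0.1535] 0.236
```

View pics/p1.png

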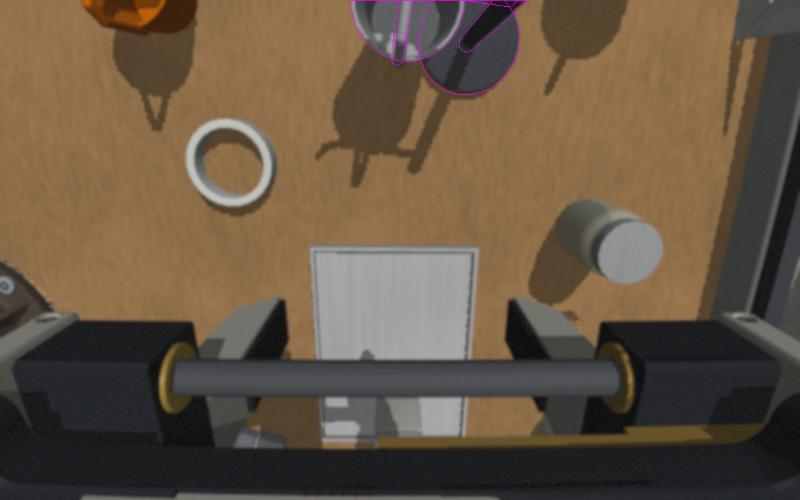

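The wrist view shows the steel pail and stand at the top edge (405,25)/(470,45), matching the fit, and the bottle in the tray. I'll move closer for one more look at the handle bar.

Emit:
move_arm:
  series:
    - [0.2,2,0,0,0,-4.3]
    - [0.2,2,0,0,0,-4.3]
    - [0.2,2,0,0,0,0]
    - [0,2,-1,0,0,0]
    - [0,1.5,-1,0,0,0]
    - [0,0,0,0,0,0]
    - [0,0,0,0,0,0]
  grip: 0.5

```text
clock: 15.3
position: [0.5496, 0.276, 0.3003]
ee_rot: [2.383, 2.043, -0.0]
force: [0.1, -0.6, 1.1]
width: 0.506
```

```bash
python3 st.py; python3 m5.py
```

```text
{'clock': np.float64(15.3), 'position': array([0.55 , 0.276, 0.3  ]), 'joints': array([-0.253,  0.422, -0.442,  1.489,  0.187,  1.272, -0.87 ]), 'force': array([ 0.101, -0.637,  1.085]), 'width': np.float64(0.506)}
tool z [ 0.002 -0.002 -1.   ] tool y [ 0.988 -0.153  0.002]
scene pail [(0.94, [420.0, 101.0, 39.0, 51.0]), (0.82, [374.0, 52.0, 32.0, 53.0]), (0.57, [486.0, 149.0, 50.0, 48.0])] [442. 119.]
side pail [(0.85, [137.0, 256.0, 42.0, 46.0]), (0.79, [218.0, 260.0, 40.0, 46.0]), (0.66, [304.0, 320.0, 33.0, 58.0]), (0.51, [317.0, 154.0, 21.0, 43.0])] [237. 281.]
wrist pail [(0.87, [263.0, 42.0, 92.0, 128.0]), (0.81, [23.0, 61.0, 127.0, 100.0]), (0.63, [437.0, 1.0, 102.0, 57.0])] [308. 107.]
pail all [ 0.5543  0.345  -0.1695  0.044 ] 0.122
   scene [ 0.556   0.3405 -0.2068  0.045 ] 0.078
   side [ 0.5545  0.3437 -0.2309  0.0476] 0.075
   wrist [ 0.5543  0.3463 -0.1417  0.042 ] 0.145
scene stand [(0.76, [425.0, 93.0, 38.0, 91.0])] [452. 148.]
side stand [(0.92, [204.0, 253.0, 42.0, 54.0])] [221. 275.]
wrist stand [(0.61, [249.0, 60.0, 153.0, 85.0])] [371. 106.]
stand all [ 0.6175  0.3353 -0.1571] 0.326
   scene [ 0.6172  0.3336 -0.1372] 0.133
   side [ 0.6207  0.3315 -0.2706] 0.538
   wrist [ 0.618   0.3365 -0.1416] 0.249
```

View pics/p1.png

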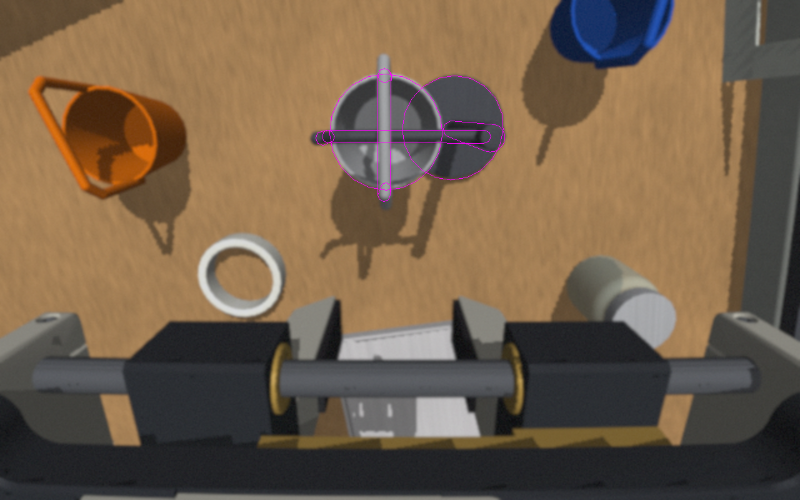

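The close view shows the steel pail (385,130) with its bar upright in the image and the hook crossing at its middle; blue (610,25) and orange (125,135) are apart. The tool is aligned with the bar, so I'll grip it 23 mm off the hook on the near side.

Emit:
move_arm:
  series:
    - [0.1,2.3,0,0,0,0]
    - [0,2.3,0,0,0,0]
    - [0,0,-2.5,0,0,0]
    - [0,0,-3,0,0,0]
    - [0,0,-3,0,0,0]
    - [0,0,-2.5,0,0,0]
    - [0,0,-1.6,0,0,0]
    - [0,0,0,0,0,0]

```text
clock: 16.55
position: [0.5497, 0.3213, 0.1723]
ee_rot: [2.384, 2.042, -0.005]
force: [0.6, -0.7, 0.0]
width: 0.499
```

```bash
python3 st.py
```

```text
{'clock': np.float64(16.55), 'position': array([0.55 , 0.321, 0.172]), 'joints': array([-0.334,  0.559, -0.424,  1.6  ,  0.258,  1.041, -0.988]), 'force': array([ 0.647, -0.672,  0.024]), 'width': np.float64(0.499)}
tool z [-0.001 -0.004 -1.   ] tool y [ 0.988 -0.154 -0.001]
```

Emit:
move_arm:
  series:
    - [0,0,0,0,0,0]
    - [0,0,0,0,0,0]
    - [0,0,0,0,0,0]
    - [0,0,0,0,0,0]
    - [0,0,0,0,0,0]
    - [0,0,0,0,0,0]
  grip: 0
  force: 40

```text
clock: 17.15
position: [0.5509, 0.3225, 0.1751]
ee_rot: [2.384, 2.042, 0.003]
force: [1.5, 1.0, 1.1]
width: 0.068
```

Emit:
move_arm:
  series:
    - [0,0,0.5,0,0,0]
    - [0,0,1,0,0,0]
    - [0,0,1.5,0,0,0]
    - [0,0,1.5,0,0,0]
    - [0,0,0,0,0,0]

```text
clock: 17.65
position: [0.5515, 0.3233, 0.2228]
ee_rot: [2.384, 2.042, 0.008]
force: [0.2, -0.1, -2.7]
width: 0.071
```

```bash
python3 st.py
python3 - <<'E'
from h import *
a=get('scene')['img'][70:200,380:540,::-1]; b=get('side')['img'][210:340,150:310,::-1]
cv2.imwrite('pics/p2.png',np.hstack([cv2.resize(x,(400,325),interpolation=cv2.INTER_CUBIC) for x in(a,b)]))
E
```

```text
{'clock': np.float64(17.65), 'position': array([0.552, 0.323, 0.223]), 'joints': array([-0.328,  0.515, -0.436,  1.541,  0.235,  1.132, -0.967]), 'force': array([ 0.247, -0.084, -2.677]), 'width': np.float64(0.071)}
tool z [ 0.006  0.001 -1.   ] tool y [ 0.988 -0.154  0.005]
```

View pics/p2.png

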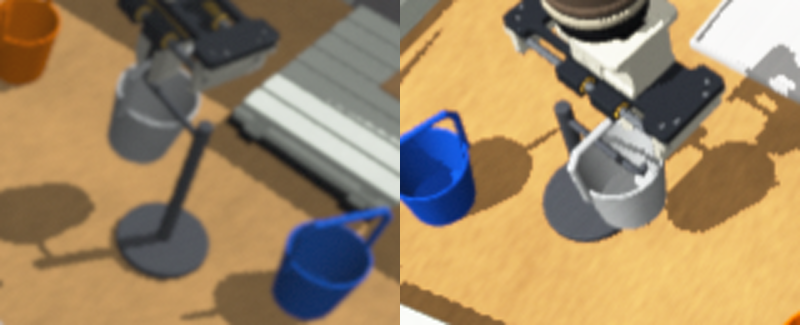

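I lifted 48 mm, which brings the rim up to the hook bar (the free band is about 30–43 mm). I'm lowering 1.2 cm and checking the pail's attitude before withdrawing.

Emit:
move_arm:
  series:
    - [0,0,-0.6,0,0,0]
    - [0,0,-0.6,0,0,0]
    - [0,0,0,0,0,0]

```text
clock: 18.05
position: [0.5501, 0.3218, 0.206]
ee_rot: [2.384, 2.042, -0.002]
force: [0.5, 0.8, -0.7]
width: 0.072
```

```bash
cat > m6.py <<'E'
from fit import *
s=monitor.observe(); P=np.array(s['position']); print(P.round(4),np.round(s['force'],1),s['width'])
Rt=R.from_rotvec(s['ee_rot']).as_matrix(); ty=Rt[:,1]; yaw=np.arctan2(ty[1],ty[0])
cs={n:get(n) for n in('scene','side','wrist')}
def f(p): return (R.from_euler('z',p[2])*R.from_euler('xy',[p[4],p[5]])).as_matrix(),np.array([p[0],p[1],p[3]])
c0=P+R.from_euler('z',yaw).apply([0,.023,-.13])
M=[]
for n in cs:
    p=proj(cs[n],[c0+[0,0,.06]])[0]; o=outline_of(n,'pail'); print(n,p.round(),[(round(float(q['p']),2),np.round(q['rect']).tolist()) for q in o])
    o=[q for q in o if np.hypot(q['rect'][0]+q['rect'][2]/2-p[0],q['rect'][1]+q['rect'][3]/2-p[1])<30]
    if o and n!='wrist': M.append((cs[n],o[0]['mask']))
b,e=fit(PARTS['pail'],M,f,[c0[0],c0[1],yaw,c0[2],0,0],[.005,.005,.05,.005,.06,.06]); print('pail',b.round(4),round(e,3),'expected',c0.round(4),'axis',f(b)[0][:,2].round(3))
for m in M: print(fit([PARTS['pail'][0]],[m],lambda q:f([q[0],q[1],yaw,q[2],q[3],q[4]]),[c0[0],c0[1],c0[2],0,0],[.005,.005,.005,.06,.06])[0].round(3))
E
python3 m6.py
```

```text
[0.5501 0.3218 0.206 ] [ 0.5  0.8 -0.7] 0.0717077111834758
scene [442. 116.] [(0.79, [421.0, 102.0, 37.0, 39.0]), (0.61, [376.0, 53.0, 32.0, 53.0])]
side [237. 278.] [(0.95, [134.0, 254.0, 42.0, 49.0]), (0.88, [221.0, 262.0, 33.0, 40.0]), (0.8, [300.0, 320.0, 37.0, 60.0])]
wrist [316. 188.] [(0.95, [242.0, 114.0, 138.0, 175.0]), (0.79, [2.0, 118.0, 118.0, 125.0]), (0.79, [477.0, 0.0, 163.0, 114.0])]
pail [ 0.5455  0.3445 -0.097   0.0717  0.0121  0.086 ] 0.246 expected [0.5536 0.3445 0.076 ] axis [ 0.084 -0.02   0.996]
[0.537 0.354 0.066 0.176 0.224]
[ 0.546  0.341  0.085 -0.188 -0.052]
```

Emit:
move_arm:
  series:
    - [-0.8,0.12,0,0,0,0]
    - [-1.2,0.19,0,0,0,0]
    - [-1.5,0.23,0,0,0,0]
    - [-1.5,0.23,0,0,0,0]

```text
clock: 18.75
position: [0.4988, 0.3306, 0.2079]
ee_rot: [2.383, 2.043, 0.002]
force: [0.9, 1.3, -1.1]
width: 0.07
```

Emit:
move_arm:
  series:
    - [-1.5,0.23,0,0,0,0]
    - [-2,0.31,0,0,0,0]
    - [-2,0.31,0,0,0,0]
    - [-1.5,0.23,0,0,0,0]
    - [0,0,1.5,0,0,0]
    - [0,0,0.5,0,0,0]
    - [0,0,0,0,0,0]

```text
clock: 19.45
position: [0.4311, 0.3413, 0.2287]
ee_rot: [2.384, 2.042, 0.005]
force: [0.0, 0.1, -1.1]
width: 0.071
```

```bash
python3 m6.py
python3 - <<'E'
from h import *
a=get('scene')['img'][50:180,360:520,::-1]; b=get('side')['img'][210:340,190:350,::-1]
cv2.imwrite('pics/p3.png',np.hstack([cv2.resize(x,(400,325),interpolation=cv2.INTER_CUBIC) for x in(a,b)]))
E
```

```text
[0.4311 0.3413 0.2287] [ 0.   0.1 -1.1] 0.0712935361755401
scene [418.  79.] [(0.94, [400.0, 63.0, 33.0, 43.0]), (0.79, [488.0, 151.0, 48.0, 49.0]), (0.68, [375.0, 52.0, 31.0, 56.0])]
side [275. 304.] [(0.9, [301.0, 322.0, 37.0, 57.0]), (0.77, [258.0, 287.0, 37.0, 43.0]), (0.77, [138.0, 258.0, 42.0, 43.0]), (0.48, [203.0, 251.0, 44.0, 56.0])]
wrist [316. 187.] [(0.86, [124.0, 114.0, 114.0, 120.0]), (0.7, [244.0, 113.0, 138.0, 177.0]), (0.59, [579.0, 13.0, 61.0, 86.0])]
pail [ 0.4278  0.3622 -0.1082  0.0963 -0.0073  0.0441] 0.159 expected [0.4346 0.3641 0.0987] axis [0.045 0.002 0.999]
[0.427 0.361 0.1   0.031 0.118]
[ 0.427  0.364  0.103 -0.058  0.021]
```

View pics/p3.png

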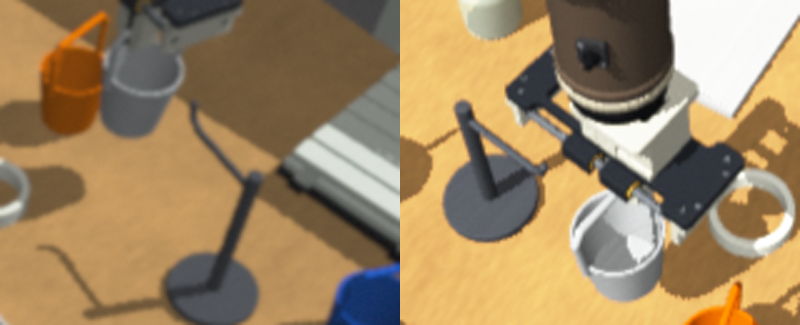

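The pail is off the hook and hanging from the gripper, with a lean of about 2.5°. I'm correcting that while carrying it over the tray.

Emit:
move_arm:
  series:
    - [0,-1,0.5,-0.2,-1.2,0]
    - [0.2,-2,0.5,-0.2,-1.2,0]
    - [0.6,-2.8,0,0,0,0]
    - [1,-2.8,0,0,0,0]
    - [1,-2.8,0,0,0,0]
    - [1,-2.8,0,0,0,0]
    - [1,-2.8,0,0,0,0]
    - [1,-2.8,0,0,0,0]

```text
clock: 20.65
position: [0.4887, 0.1411, 0.2383]
ee_rot: [2.358, 2.02, 0.045]
force: [1.3, 1.0, -1.6]
width: 0.074
```

Emit:
move_arm:
  series:
    - [1,-2.8,0,0,0,0]
    - [1,-2.8,0,0,0,0]
    - [1,-2.8,0,0,0,0]
    - [1,-2,-1,0,0,0]
    - [0.8,-1.2,-2,0,0,0]
    - [0,0,-2,0,0,0]
    - [0,0,-1.5,0,0,0]
    - [0,0,0,0,0,0]

```text
clock: 21.45
position: [0.5351, 0.0261, 0.1713]
ee_rot: [2.36, 2.021, 0.04]
force: [-0.9, -0.3, -1.4]
width: 0.069
```

```bash
python3 st.py; python3 m6.py
```

```text
{'clock': np.float64(21.45), 'position': array([0.535, 0.026, 0.171]), 'joints': array([ 0.102,  0.374, -0.338,  1.896,  0.184,  0.861, -0.484]), 'force': array([-0.912, -0.315, -1.395]), 'width': np.float64(0.069)}
tool z [ 0.041 -0.009 -0.999] tool y [ 0.987 -0.154  0.042]
[0.5351 0.0261 0.1713] [-0.9 -0.3 -1.4] 0.06918749972955518
scene [344. 174.] [(0.89, [373.0, 55.0, 35.0, 51.0]), (0.82, [487.0, 148.0, 51.0, 49.0]), (0.78, [324.0, 162.0, 36.0, 38.0]), (0.3, [283.0, 187.0, 28.0, 52.0])]
side [307. 204.] [(0.71, [137.0, 252.0, 44.0, 52.0]), (0.67, [293.0, 185.0, 29.0, 44.0]), (0.61, [302.0, 322.0, 34.0, 58.0])]
wrist [309. 188.] [(0.71, [244.0, 114.0, 139.0, 174.0])]
pail [ 0.5402  0.0452 -0.1521  0.0392  0.0585  0.0186] 0.274 expected [0.5386 0.0488 0.0413] axis [ 0.009 -0.061  0.998]
[0.514 0.059 0.006 0.189 0.352]
[ 0.539  0.047  0.045 -0.004  0.007]
```

Emit:
move_arm:
  series:
    - [0,0,-1,0,0,0]
    - [0,0,-1,0,0,0]
    - [0,0,-0.6,0,0,0]
    - [0,0,-0.3,0,0,0]
    - [0,0,0,0,0,0]

```text
clock: 22.25
position: [0.5363, 0.0269, 0.1431]
ee_rot: [2.36, 2.021, 0.043]
force: [0.7, -0.5, -0.8]
width: 0.075
```

Emit:
move_arm:
  series:
    - [0,0,-0.1,0,0,0]
    - [0,0,-0.1,0,0,0]
    - [0,0,0,0,0,0]

```text
clock: 22.55
position: [0.5368, 0.027, 0.1419]
ee_rot: [2.359, 2.021, 0.045]
force: [0.2, -0.8, -1.5]
width: 0.071
```

Emit:
move_arm:
  series:
    - [0,0,-0.1,0,0,0]
    - [0,0,-0.1,0,0,0]
    - [0,0,0,0,0,0]

```text
clock: 22.85
position: [0.5366, 0.0269, 0.1397]
ee_rot: [2.359, 2.021, 0.044]
force: [-0.0, -1.8, -1.4]
width: 0.068
```

Emit:
move_arm:
  series:
    - [0,0,-0.1,0,0,0]
    - [0,0,-0.1,0,0,0]
    - [0,0,0,0,0,0]

```text
clock: 23.15
position: [0.5366, 0.0269, 0.1377]
ee_rot: [2.359, 2.021, 0.044]
force: [-0.4, 0.3, -1.5]
width: 0.072
```

Emit:
move_arm:
  series:
    - [0,0,-0.1,0,0,0]
    - [0,0,-0.1,0,0,0]
    - [0,0,0,0,0,0]

```text
clock: 23.45
position: [0.5375, 0.0262, 0.1371]
ee_rot: [2.358, 2.019, 0.045]
force: [-3.0, -3.0, 12.2]
width: 0.074
```

Emit:
move_arm:
  series:
    - [0,0,0.05,0,0,0]
    - [0,0,0,0,0,0]
    - [0,0,0,0,0,0]
  force: 5

```text
clock: 23.75
position: [0.5371, 0.0266, 0.1368]
ee_rot: [2.359, 2.02, 0.045]
force: [-2.1, -2.2, 6.8]
width: 0.083
```

```bash
python3 m6.py
```

```text
[0.5371 0.0266 0.1368] [-2.1 -2.2  6.8] 0.0830885495028324
scene [344. 182.] [(0.73, [324.0, 172.0, 34.0, 35.0]), (0.68, [377.0, 56.0, 33.0, 50.0]), (0.57, [488.0, 151.0, 50.0, 47.0])]
side [306. 212.] [(0.84, [296.0, 195.0, 28.0, 38.0]), (0.82, [303.0, 320.0, 38.0, 59.0]), (0.64, [136.0, 254.0, 44.0, 46.0])]
wrist [311. 188.] [(0.68, [244.0, 116.0, 139.0, 174.0])]
pail [ 0.5407  0.046  -0.1101  0.0033  0.0542  0.02  ] 0.29 expected [0.5406 0.0494 0.0068] axis [ 0.014 -0.056  0.998]
[ 0.515  0.069 -0.036  0.289  0.348]
[ 0.539  0.047  0.011 -0.005 -0.002]
```

Emit:
move_arm:
  series:
    - [0,0,0,0,0,0]
    - [0,0,0,0,0,0]
    - [0,0,0,0,0,0]
  force: 3

```text
clock: 24.35
position: [0.5368, 0.0269, 0.1364]
ee_rot: [2.359, 2.021, 0.044]
force: [-0.6, -0.5, 3.8]
width: 0.085
```

Emit:
move_arm:
  series:
    - [0,0,0,0,0,0]
    - [0,0,0,0,0,0]
    - [0,0,0,0,0,0]
    - [0,0,0,0,0,0]
    - [0,0,0,0,0,0]
  grip: 0.4

```text
clock: 24.85
position: [0.5367, 0.027, 0.1362]
ee_rot: [2.359, 2.021, 0.044]
force: [0.2, -0.4, -0.3]
width: 0.399
```

Emit:
move_arm:
  series:
    - [0,0,0.5,0,0,0]
    - [0,0,1,0,0,0]
    - [0,0,2,0,0,0]
    - [0,0,3,0,0,0]
    - [0,0,3,0,0,0]
    - [0,2,3,0,0,0]
    - [0,4,2,0,0,0]
    - [0,4,0,0,0,0]

```text
clock: 25.65
position: [0.5383, 0.1281, 0.2858]
ee_rot: [2.359, 2.016, 0.053]
force: [1.1, 0.5, -0.5]
width: 0.4
```

Emit:
move_arm:
  series:
    - [-1,4.5,1,0,0,0]
    - [-1,4.5,1,0,0,0]
    - [-1,4.5,1,0,0,0]
    - [-1,4.5,0,0,0,0]
    - [0,0,0,0,0,0]
    - [0,0,0,0,0,0]
    - [0,0,0,0,0,0]
    - [0,0,0,0,0,0]

```text
clock: 26.45
position: [0.4975, 0.3052, 0.3115]
ee_rot: [2.361, 2.017, 0.044]
force: [-0.1, -0.7, 0.1]
width: 0.395
```

```bash
python3 st.py
python3 - <<'E'
from fit import *
cs={n:get(n) for n in('scene','side')}
def f(p): return (R.from_euler('z',p[2])*R.from_euler('xy',[p[4],p[5]])).as_matrix(),np.array([p[0],p[1],p[3]])
for t,g,z in(('bottle',[.544,-.092,-1.57],.06),('pail',[.54,.047,-.15],.05)):
    M=[]
    for n in cs:
        o=outline_of(n,t); p=proj(cs[n],[[g[0],g[1],z]])[0]; print(n,t,p.round(),[(round(float(q['p']),2),np.round(q['rect']).tolist()) for q in o][:3])
        o=[q for q in o if np.hypot(q['rect'][0]+q['rect'][2]/2-p[0],q['rect'][1]+q['rect'][3]/2-p[1])<30]
        if o: M.append((cs[n],o[0]['mask']))
    b,e=fit(PARTS[t],M,f,[*g,.004,0,0],[.005,.005,.05,.005,.05,.05]); print(t,b.round(4),round(e,3),'axis',f(b)[0][:,2].round(3))
ims=[cv2.resize(cs[n]['img'][:,:,::-1],(640,400))[y:y+240,x:x+320] for n,x,y in(('scene',170,90),('side',180,100))]
cv2.imwrite('pics/end.png',np.hstack([cv2.resize(i,(400,300),interpolation=cv2.INTER_CUBIC) for i in ims]))
E
```

```text
{'clock': np.float64(26.45), 'position': array([0.498, 0.305, 0.311]), 'joints': array([-0.327,  0.344, -0.457,  1.578,  0.198,  1.233, -0.979]), 'force': array([-0.058, -0.734,  0.066]), 'width': np.float64(0.395)}
tool z [ 0.045 -0.009 -0.999] tool y [ 0.987 -0.156  0.046]
scene bottle [297. 213.] [(0.73, [281.0, 186.0, 28.0, 48.0]), (0.56, [228.0, 169.0, 21.0, 54.0])]
side bottle [329. 180.] [(0.71, [319.0, 156.0, 22.0, 41.0])]
bottle [ 0.5445 -0.0928 -1.5437  0.007  -0.0135  0.0155] 0.088 axis [ 0.014 -0.015  1.   ]
scene pail [343. 186.] [(0.78, [486.0, 151.0, 48.0, 46.0]), (0.69, [324.0, 162.0, 34.0, 44.0]), (0.64, [373.0, 53.0, 32.0, 53.0])]
side pail [307. 215.] [(0.79, [136.0, 253.0, 43.0, 50.0]), (0.72, [295.0, 189.0, 26.0, 44.0]), (0.59, [302.0, 322.0, 36.0, 54.0])]
pail [ 0.5379  0.0455 -0.1627  0.0049  0.0165  0.0158] 0.162 axis [ 0.013 -0.019  1.   ]
```

View pics/end.png

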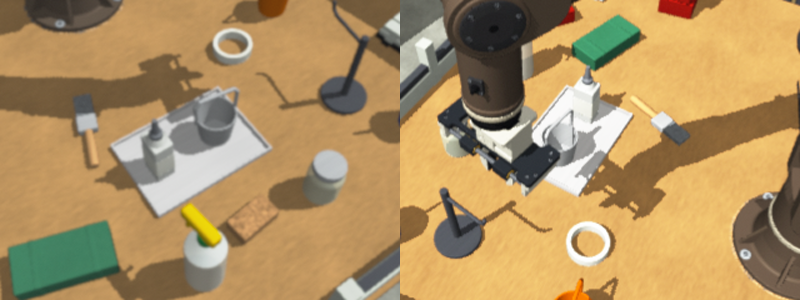

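Both stand upright in the tray, the hook is empty, and the weight, jar, spray bottle, cork, brush and tape look unmoved. I'm handing in the job.

```bash
python3 -c "
from cell import workorder; print(workorder.sign_off())"
```

```text
the job is handed in; nothing more can be done
None
```

The glue bottle and the steel pail both stand upright on the tray floor, in the order asked. The job was handed in at about 26.5 s with the gripper clear of everything.

- **Bottle:** I gripped it by its flat sides, lifted it off the weight, stood it in the tray and let go. The final two-view fit puts it at (0.545, −0.093), about 1° from vertical. The fitted base height is 7 mm against a true floor of 4 mm, which is within the fit's error; a fit just after release gave 3.8 mm.
- **Pail:** I lifted it off the hook by its handle bar and set it down in the tray. The final fit puts it at (0.538, 0.046), base height 4.9 mm, about 1.3° from vertical. Contact force was about 12 N when it touched down.
- **Everything else:** In the last pictures the weight, stand, jar, spray bottle, cork block, brush and tape look where they were. I judged this by eye and did not measure it.

What went wrong or disagreed:

- **First tilt stopped short:** my first try at tilting the bottle upright ran into a wrist joint's lower limit. I turned the tool to point sideways over the tray instead, and that worked.
- **Pail lifted too high:** I first raised it about 48 mm, which brought its rim level with the hook bar. The forces showed no clear contact, and I lowered it before pulling it off.
- **Unreliable fits while held:** with the gripper hiding part of the pail or bottle, the fits of its lean disagreed by several degrees. I relied on the unobstructed checks after release.

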